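Load the blue circuit board into the test fixture

TASK

Take the blue circuit board with the orange grip strip by that strip, slide it straight up out of its slot in the rack, and lower it (do not drop it) into the open well of the cream test fixture, so that its lower edge stands on the well's floor, and let go; it may lean on the well's wall. Leave the two green boards undisturbed in the rack.

Things in the scene. Friction and masses are not known exactly. Their poses are not given: they have to be found in the camera images.
- blue_board: Board to move: blue, 100 x 4 x 86 mm, upright in one of the rack's three slots, standing 12 mm above the bench, the lower 50 mm of its side edges in the slot. Orange grip strip 100 x 10 x 18 mm along its top edge, the part to grip, centred 94 mm above the underside. Total height 103 mm, about 0.12 kg. Origin: centre of the underside; x along the 100 mm width, y through the thickness, z up.
- green_board_a: Bystander, left in the rack: shape, origin and axes as the blue board, but green with grey strip. The rack is fixed: black base 130 x 200 x 12 mm, aluminium end walls 62 mm high, three 8 mm wide slots open at the top, 70 mm apart, one board in each, any order. Lifted 50 mm a board is out of its slot; 120 mm, clear of its neighbours' tops.
- green_board_b: Second bystander, left in the rack: green with a grey strip, the same as the other green board. Origin: centre of the underside; x along the width, y through the thickness, z up.
- fixture: Fixture fixed to the bench: cream box 170 x 120 x 30 mm (x, y, z), low black bow handles on its y sides reaching 82 mm from the centre, and in the middle of its top a black open well: inside 120 mm long (x), 26 mm wide (y), 50 mm deep; floor 30 mm, rim 80 mm above the bench; walls 6 mm. Origin: centre of the underside; z up. The board fits lengthwise, either way round.
Mind the look-alikes: they are no part of the job. What is shaped like the fixture but pink is not meant.

How it is judged:
On the way, in this order (a step that is already met when the one before it is completed fails the run):
1. the blue board has been drawn up clear of the slots, upright, in the fingers (height (world z) of blue_board above 0.065 m and angle between blue_board's own z axis and vertical below 0.35 rad and contact force between the fingers and blue_board above 0.3 N), for 0.1 s.
2. the blue board stands in the fixture's well (x of blue_board in the frame of fixture between -0.02 and 0.02 m and y of blue_board in the frame of fixture between -0.02 and 0.02 m and z of blue_board in the frame of fixture below 0.045 m and angle between blue_board's own z axis and vertical below 0.52 rad), for 0.1 s.
At the end, for the whole second after the job is handed in: The blue board stands, at rest and released, in the fixture's well: the centre of its lower edge within 20 mm of the well's centre along and across it and less than 15 mm above the well's floor, leaning less than 30 degrees; both green boards within 15 mm of where they were (all of step 2 and linear speed of blue_board below 0.02 m/s and distance of each of green_board_a, green_board_b from where it was at the start of the episode below 0.015 m); the robot touches nothing.
It fails at once if the blue board is dropped (moves faster than 0.8 m/s out of the fingers, a fall of more than 30 mm) (linear speed of blue_board above 0.8 m/s and contact force between the fingers and blue_board below 0.05 N).
It fails at once if a green board is moved by more than 30 mm (distance of any of green_board_a, green_board_b from where it was at the start of the episode above 0.03 m).
It also fails if it takes over 45 s, if anything falls off the work surface, if the arm or the gripper's body presses on something with over 40 N, if the wrist force passes 120 N, or if a joint passes its speed limit or range.

ROBOT

A 6-joint arm with a two-finger parallel gripper is mounted at the origin on the work surface. World frame = base frame: x ahead of the robot, y to its left, z up, the work surface at z = 0. Lengths are in m, angles in rad, forces in N, time in s.
With the tool pointing down it reaches from about 0.2 to 0.875 m from the base axis. Payload 3.4 kg.
Tool frame: the origin (TCP) lies at the very end of the fingers, on their centre line; the grasp point (between the pads) lies env.grasp_offset behind it (env.grasp_offset is the distance from the TCP to the grasp point, in m); z points along the fingers, y is the direction in which the jaws open and shut (so a half turn about z gives the same grasp; the last joint's range is limited). The gripper opens to 94 mm and grips with 3 to 60 N. Pads are 16 mm wide; open, the fingers measure 119 mm over their backs; the gripper's body (75 mm by 177 mm) begins 78 mm behind the grasp point.
Start: joints at [1.024, 0.276, 1.505, -0, 1.361, -0.121], TCP at [0.238, 0.524, 0.205] pointing down, gripper open.
Joint ranges: [-2.89, 2.89], [-0.75, 2.08], [0.22, 2.7], [-1.18, 4.32], [0.11, 2.71], [-2.7, 2.7]. Speed limits (rad/s): [2.57, 2.57, 3.14, 3.14, 3.14, 3.14].

INTERFACE

Orientations are given as [roll, pitch, yaw] about the fixed x, y, z axes, in that order (R = Rz(yaw) Ry(pitch) Rx(roll)).
In Python, from plant import env, grip, imaging gives the robot as it stands. Calls block until the motion is done:
- env.goto(position, orientation): joint-space move of the TCP to a pose.
- env.line_to(position, ori=None, velocity=0.15, until_force=None): straight line of the TCP; ori=None keeps the orientation; velocity is the mean speed in m/s. With until_force (N) it stops when the force on the tool has changed by that much, and returns True; else False.
- env.move_j(angles): joint-space move.
- grip(opening, strength=None): finger opening in m; strength is the grip in N (None keeps the last); returns when the fingers have stopped.
- env.hold(seconds).
- env.solve_ik(position, orientation): joint angles nearest the present ones, or None.
- imaging.grab_frame(name): name is "side" or "top" or "wrist"; returns the picture (400x640x3 uint8, red, green, blue); there is no depth.
- imaging.camera_info(name): a dict with "vertical_fov" (degrees; the focal length in pixels is half the picture's height over the tangent of half this angle, whatever the lens; pixels are square), "cx", "cy" (the principal point, pixels), "k1" (the pictures are not rectified: a ray, as slopes to the right and down, at radius r is drawn at 1 + k1 r^2 times it, then the intrinsics apply), "pose" (4x4, takes a point from camera to world coordinates); the wrist camera has in their place "mount" (4x4, takes a point from camera to tool coordinates, whose origin is the TCP and whose axes are the flange's). Camera axes: x right, y down, z forward; pixel columns grow to the right and rows downward; lengths in m; the calibration is good to about 2 mm. A picture is of the moment at which its call begins: read the wrist's pose just before it. camera_info takes no time and is no camera call.
A pose or a line that the arm cannot do raises env.PlanningError and nothing moves.
- env.job_done(): hands the job in, once; it reports no verdict.
Readings, each from a call of its own:
- env.current_clock(): time.
- env.current_joints(): joint angles.
- env.current_joint_vel(): joint speeds.
- env.current_joint_torque(): joint torques, N m.
- env.current_ee_pos(): TCP position.
- env.current_ee_rot(): TCP orientation.
- env.current_wrist_force(): force on the tool from outside, world axes, zero at the start.
- env.current_moment(): the same for the moment, N m.
- env.current_gripper_width(): finger opening in m.
Only numpy, scipy, OpenCV 4.12 (cv2) and the standard library are available. Lean on these libraries where they do the work, as an engineer would, in place of code of your own. Each camera call takes 0.05 s, during which the arm holds its last target.

## Working session

There is one attempt and no reset: what is moved stays moved. The work goes in short steps, each a Python script; the robot and the scene stay as the last script left them, time stands still between calls to the robot, and variables do not carry over. Pictures are saved under pics/ and viewed, and the job is handed in when it is done.

```bash
mkdir -p pics; python3 - <<'E'
from plant import env, grip, imaging
import cv2
for n in("side","top","wrist"):
    f=imaging.grab_frame(n); cv2.imwrite(f"pics/{n}0.png",f[:,:,::-1]); print(n,imaging.camera_info(n))
print(env.grasp_offset,env.current_ee_pos(),env.current_ee_rot(),env.current_clock())
E
```

```text
side {'vertical_fov': 50.715022017845534, 'cx': 323.8833911740425, 'cy': 196.76665481795237, 'k1': -0.09228902360824534, 'pose': array([[-0.96993958, -0.19079503,  0.1510446 ,  0.38538456],
       [-0.24326172,  0.74389428, -0.62245083,  0.64725674],
       [ 0.00639931, -0.64048307, -0.76794563,  0.74259518],
       [ 0.        ,  0.        ,  0.        ,  1.        ]])}
top {'vertical_fov': 55.10009532018493, 'cx': 316.42540012016957, 'cy': 204.8245562646258, 'k1': -0.007345151384648676, 'pose': array([[ 0.02888199, -0.99573322,  0.08764234,  0.45140679],
       [-0.99954898, -0.02949128, -0.00566492,  0.04524201],
       [ 0.00822544, -0.0874392 , -0.9961359 ,  0.95621482],
       [ 0.        ,  0.        ,  0.        ,  1.        ]])}
wrist {'vertical_fov': 68.41470023174442, 'cx': 317.3651230005042, 'cy': 202.28453389434037, 'k1': 0.012882637749304572, 'mount': array([[ 3.46284745e-04, -9.72974684e-01, -2.30911552e-01,
         6.63394355e-02],
       [ 9.99998742e-01,  6.94314655e-04, -1.42594110e-03,
        -9.95648118e-05],
       [ 1.54772986e-03, -2.30910768e-01,  9.72973700e-01,
        -1.77882001e-01],
       [ 0.00000000e+00,  0.00000000e+00,  0.00000000e+00,
         1.00000000e+00]])}
0.0188 [0.23730108 0.52329492 0.20482743] [-3.14024693e+00 -1.69563103e-04  2.71581060e+00] 0.15
```

View pics/top0.png

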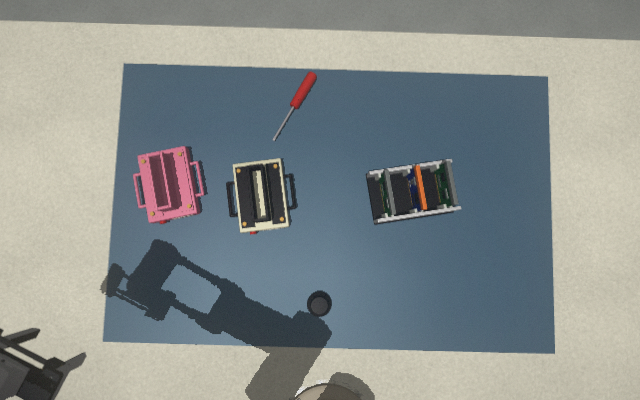

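View pics/side0.png

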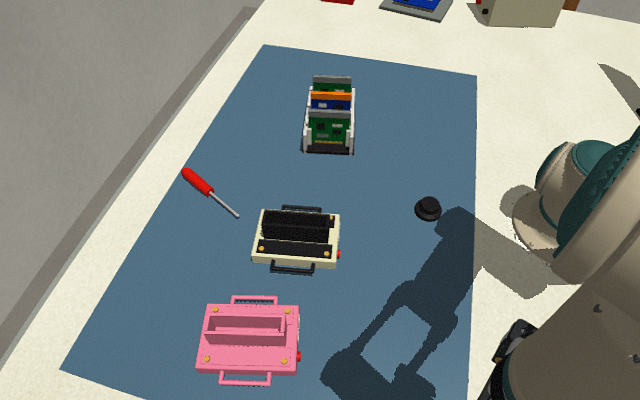

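The top view shows the cream fixture around (261,195), the rack around (413,190), and the orange strip from about (417,165) to (425,209). The pink decoy is around (168,185). I'll enlarge these areas.

```bash
cat > h.py <<'E'
import numpy as np, cv2
from plant import env, grip, imaging
def ray(n,px,toolT=None):
    c=imaging.camera_info(n); f=200/np.tan(np.radians(c['vertical_fov'])/2)
    d=np.array([(px[0]-c['cx'])/f,(px[1]-c['cy'])/f]); u=d.copy()
    for _ in range(30): u=d/(1+c['k1']*(u@u))
    P=c['pose'] if 'pose' in c else toolT@c['mount']
    return P[:3,3],P[:3,:3]@np.array([u[0],u[1],1])
def atz(n,px,z,T=None):
    o,d=ray(n,px,T); return o+d*(z-o[2])/d[2]
def proj(n,p,T=None):
    c=imaging.camera_info(n); f=200/np.tan(np.radians(c['vertical_fov'])/2)
    P=c['pose'] if 'pose' in c else T@c['mount']
    q=P[:3,:3].T@(np.asarray(p)-P[:3,3]); u=q[:2]/q[2]; u=u*(1+c['k1']*(u@u))
    return u*f+[c['cx'],c['cy']]
def toolT():
    from scipy.spatial.transform import Rotation as R
    T=np.eye(4); T[:3,:3]=R.from_euler('xyz',env.current_ee_rot()).as_matrix(); T[:3,3]=env.current_ee_pos(); return T
E
python3 - <<'E'
import cv2
f=cv2.imread('pics/top0.png')
cv2.imwrite('pics/c1.png',cv2.resize(f[150:230,360:470],None,fx=7,fy=7,interpolation=cv2.INTER_CUBIC))
cv2.imwrite('pics/c2.png',cv2.resize(f[150:240,215:305],None,fx=6.5,fy=6.5,interpolation=cv2.INTER_CUBIC))
E
```

```text
(no output)
```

View pics/c1.png

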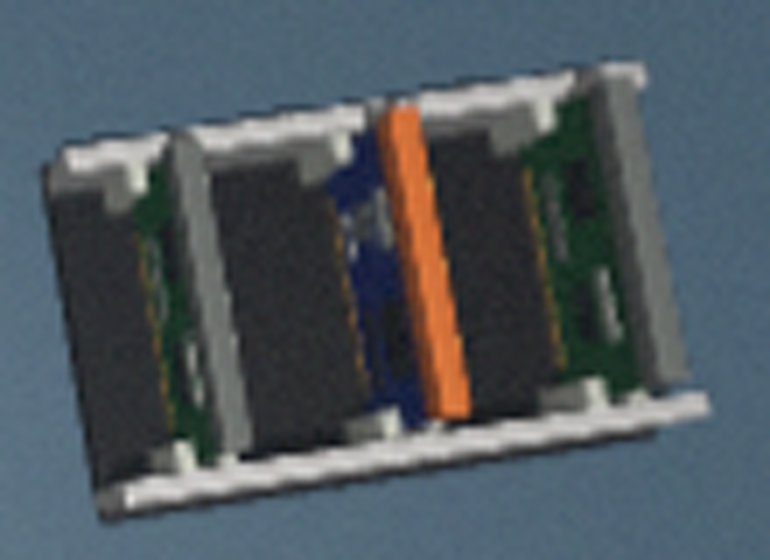

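View pics/c2.png

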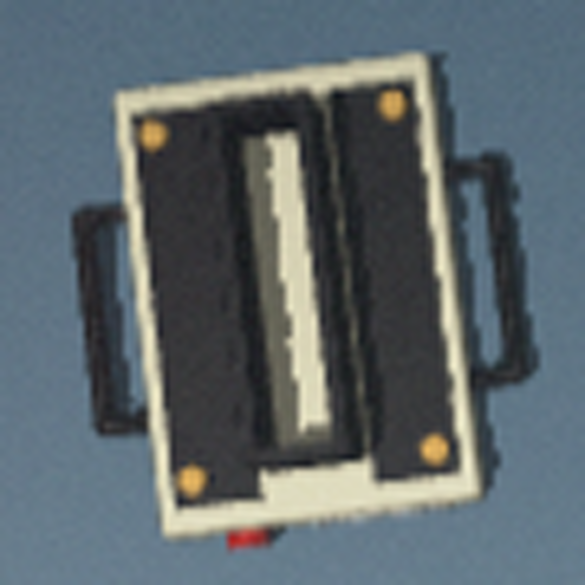

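```bash
python3 - <<'E'
from h import *
cr=np.array([(117,95),(432,55),(482,495),(165,535)])/6.5+[215,150]
P=np.array([atz('top',p,0.03) for p in cr]); print(P, P.mean(0))
print([np.linalg.norm(P[i]-P[(i+1)%4]) for i in range(4)], [np.arctan2(*(P[i]-P[j])[[1,0]]) for i,j in((0,3),(1,2))])
s=np.array([(400,108),(418,104),(452,417),(470,412)])/7+[360,150]
S=np.array([atz('top',p,0.115) for p in s]);print(S,S.mean(0))
for p in np.array([(165,135),(648,68),(708,405),(120,500)])/7+[360,150]: print(atz('top',p,0.062))
E
```

```text
[[0.62548634 0.24667222 0.03      ]
 [0.64433411 0.1288904  0.03      ]
 [0.47932188 0.10424208 0.03      ]
 [0.46110006 0.22101279 0.03      ]] [0.5525606  0.17520437 0.03      ]
[np.float64(0.11928031517564291), np.float64(0.1668429763464089), np.float64(0.118183897521867), np.float64(0.16637684552031393)] [np.float64(0.15484277277880792), np.float64(0.1482764272788922)]
[[ 0.62017862 -0.1814015   0.115     ]
 [ 0.62164728 -0.18714336  0.115     ]
 [ 0.52197318 -0.19840173  0.115     ]
 [ 0.52372242 -0.20408873  0.115     ]] [ 0.57188038 -0.19275883  0.115     ]
[ 0.61911509 -0.11613282  0.062     ]
[ 0.64718121 -0.28001443  0.062     ]
[ 0.53299895 -0.29995006  0.062     ]
[ 0.49535901 -0.10275536  0.062     ]
```

```bash
python3 - <<'E'
from h import *
for y in (0.155,0.155-np.pi,0.155+np.pi):
    print(y,env.solve_ik([0.5526,0.1752,0.25],[np.pi,0,y]),env.solve_ik([0.572,-0.193,0.25],[np.pi,0,y]))
E
```

```text
0.155 [ 1.87018488e-01  2.62167024e-01  1.41471294e+00 -4.44089210e-16
  1.46471269e+00  1.60281481e+00] [-4.40633142e-01  2.99431767e-01  1.36170912e+00 -4.44089210e-16
  1.48045177e+00  9.75163184e-01]
-2.9865926535897933 [ 0.18701849  0.26216702  1.41471294  0.          1.46471269 -1.53877784] [-0.44063314  0.29943177  1.36170912  0.          1.48045177 -2.16642947]
3.296592653589793 [ 0.18701849  0.26216702  1.41471294  0.          1.46471269 -1.53877784] [-0.44063314  0.29943177  1.36170912  0.          1.48045177 -2.16642947]
```

```bash
python3 - <<'E'
from h import *
for n,p in(("fx",[0.5526,0.1752,0.25]),("rk",[0.572,-0.193,0.25])):
    env.goto(p,[np.pi,0,0.155]); env.hold(0.3)
    T=toolT(); np.save(f"T{n}.npy",T); f=imaging.grab_frame("wrist"); cv2.imwrite(f"pics/w_{n}.png",f[:,:,::-1]); print(T[:3,3],env.current_ee_rot(),env.current_clock())
f=imaging.grab_frame("top"); cv2.imwrite("pics/top1.png",f[:,:,::-1])
E
```

```text
[0.55236321 0.17573943 0.24997756] [-3.14155152e+00  7.95037043e-05  1.55891246e-01] 2.225
[ 0.57224033 -0.19208836  0.2500988 ] [ 3.14155100e+00 -1.19840318e-04  1.56140749e-01] 3.95
```

View pics/w_fx.png

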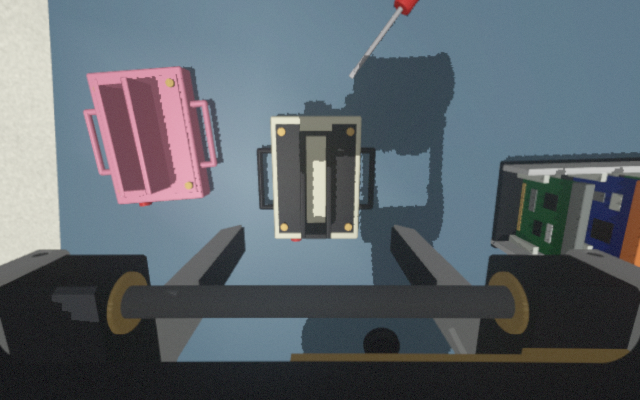

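View pics/w_rk.png

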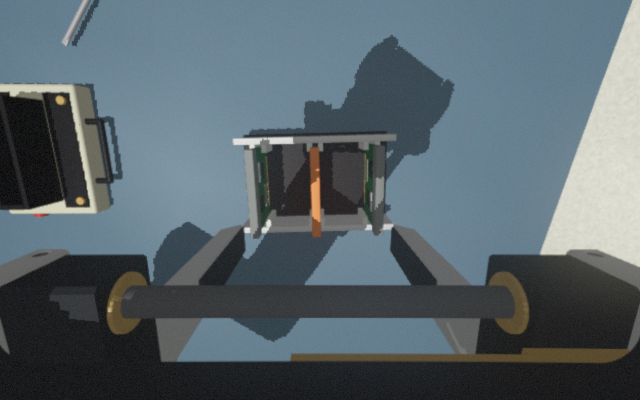

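The wrist views show the fixture around (317,178) and the orange strip from about (315,146) to (317,235), between two grey strips. I'll crop both for detail.

```bash
python3 - <<'E'
import cv2
f=cv2.imread('pics/w_rk.png')
cv2.imwrite('pics/c3.png',cv2.resize(f[135:245,270:370],None,fx=5.4,fy=5.4,interpolation=cv2.INTER_CUBIC))
f=cv2.imread('pics/w_fx.png')
cv2.imwrite('pics/c4.png',cv2.resize(f[105:250,250:385],None,fx=4,fy=4,interpolation=cv2.INTER_CUBIC))
E
```

```text
(no output)
```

View pics/c3.png

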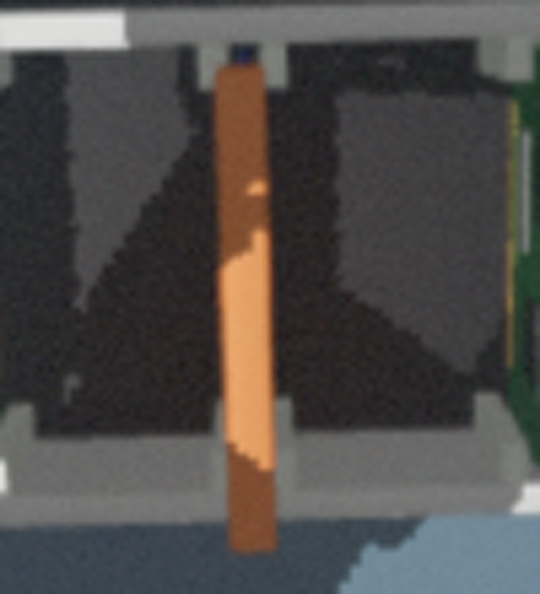

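View pics/c4.png

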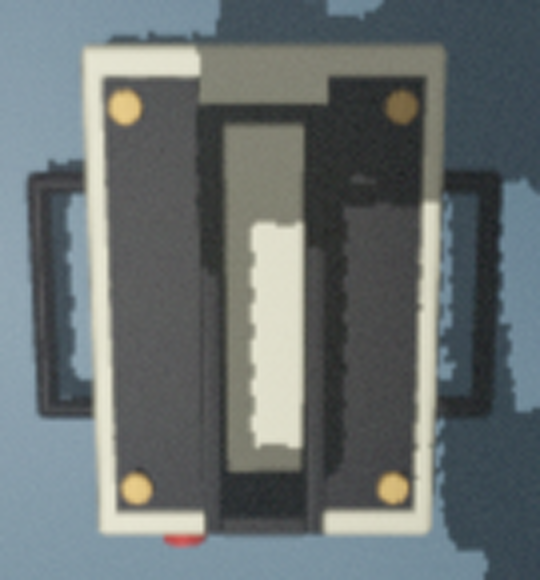

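```bash
python3 - <<'E'
from h import *
def rep(n,px,z,s,o):
    T=np.load(n); P=np.array([atz('wrist',np.array(p)/s+o,z,T) for p in px])
    a=P[:2].mean(0)-P[2:].mean(0)
    print(P.mean(0),'yaw',np.arctan2(a[1],a[0]),'len',np.linalg.norm(a),'w',np.linalg.norm(P[0]-P[1]),np.linalg.norm(P[2]-P[3]))
rep('Trk.npy',[(215,66),(264,66),(276,552),(230,552)],.115,5.4,[270,135])
rep('Tfx.npy',[(83,46),(444,46),(430,532),(100,532)],.03,4,[250,105])
rep('Tfx.npy',[(222,123),(304,123),(303,471),(228,471)],.03,4,[250,105])
for g in [(250,0)]:pass
E
```

```text
[ 0.57360732 -0.19062477  0.115     ] yaw 0.1826086963280731 len 0.09964773079440466 w 0.009495196257664925 0.009582526616954348
[0.55510083 0.17719338 0.03      ] yaw 0.15840798493861116 len 0.16698213687898258 w 0.11715909428867104 0.11802225413290117
[0.55434517 0.17708612 0.03      ] yaw 0.16246494403841466 len 0.11987855402658361 w 0.027022927519754086 0.026497334986024045
```

```bash
python3 - <<'E'
from h import *
grip(0.04,20)
env.line_to([0.573,-0.1912,0.20],[np.pi,0,0.18])
print(env.line_to([0.573,-0.1912,0.087],velocity=0.08,until_force=5),env.current_ee_pos(),env.current_ee_rot())
w=grip(0.0,20); print(env.current_gripper_width(),env.current_wrist_force(),env.current_clock())
cv2.imwrite("pics/s1.png",imaging.grab_frame("side")[:,:,::-1])
E
```

```text
False [ 0.57343486 -0.19139666  0.08757989] [ 3.14090166e+00 -9.78909537e-04  1.80002777e-01]
0.010253452588230622 [-1.25298635  0.31059609  1.22010663] 7.5667
```

View pics/s1.png

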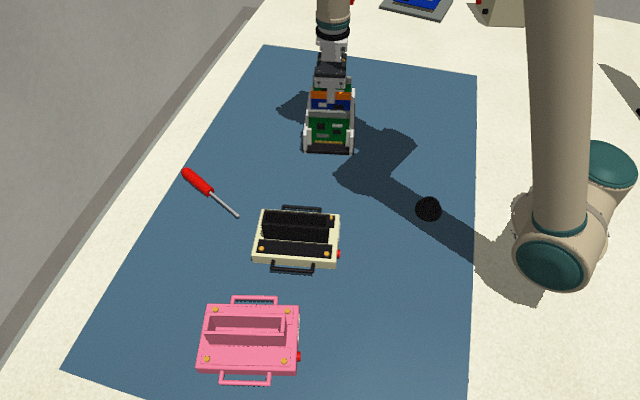

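The side view shows the fingers on the orange strip at about (331,98). The gripper width is 10.25 mm, which matches the strip. Next is the straight lift.

```bash
python3 - <<'E'
from h import *
p=env.current_ee_pos()
print(env.line_to([p[0],p[1],0.12],velocity=0.05,until_force=15),env.current_wrist_force())
print(env.line_to([p[0],p[1],0.235],velocity=0.1,until_force=15),env.current_wrist_force(),env.current_ee_pos(),env.current_gripper_width(),env.current_clock())
env.hold(.2)
np.save("Tl.npy",toolT())
for n in("side","wrist"): cv2.imwrite(f"pics/{n}2.png",imaging.grab_frame(n)[:,:,::-1])
E
```

```text
False [ 0.15401298  0.03451085 -0.51867953]
False [ 0.94344544 -0.24044342 -1.66783254] [ 0.57257758 -0.19089692  0.2341734 ] 0.009614709212198707 9.725
```

View pics/side2.png

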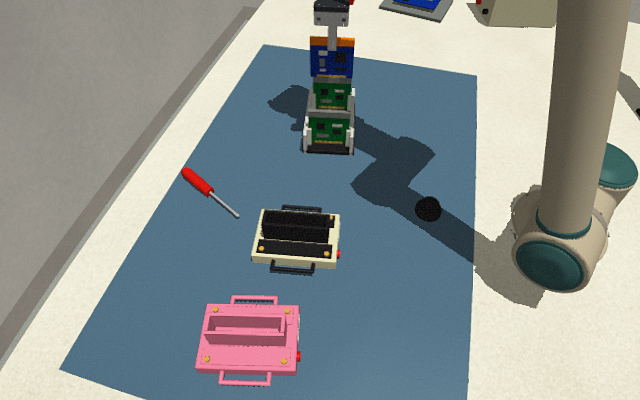

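View pics/wrist2.png

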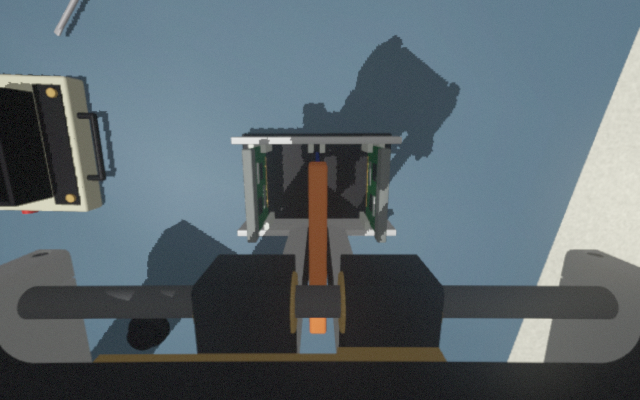

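The board hangs upright in the fingers: the side view shows the strip at (331,43) and the lower edge at about y=75. The two green boards are still in place. Now I'll carry it over the fixture.

```bash
python3 - <<'E'
from h import *
env.line_to([0.5543,0.1767,0.235],[np.pi,0,0.161],velocity=0.15)
env.line_to([0.5543,0.1767,0.175],velocity=0.1)
env.hold(.3)
np.save("Th.npy",toolT());print(env.current_ee_pos(),env.current_ee_rot(),env.current_gripper_width(),env.current_clock())
for n in("side","wrist","top"): cv2.imwrite(f"pics/{n}3.png",imaging.grab_frame(n)[:,:,::-1])
f=cv2.imread('pics/side3.png'); cv2.imwrite('pics/c5.png',cv2.resize(f[130:290,200:400],None,fx=3.7,fy=3.7,interpolation=cv2.INTER_CUBIC))
E
```

```text
[0.55460876 0.1767889  0.17556517] [-3.14155762e+00 -1.10555671e-03  1.61033747e-01] 0.009887849115680197 13.6833
```

View pics/c5.png

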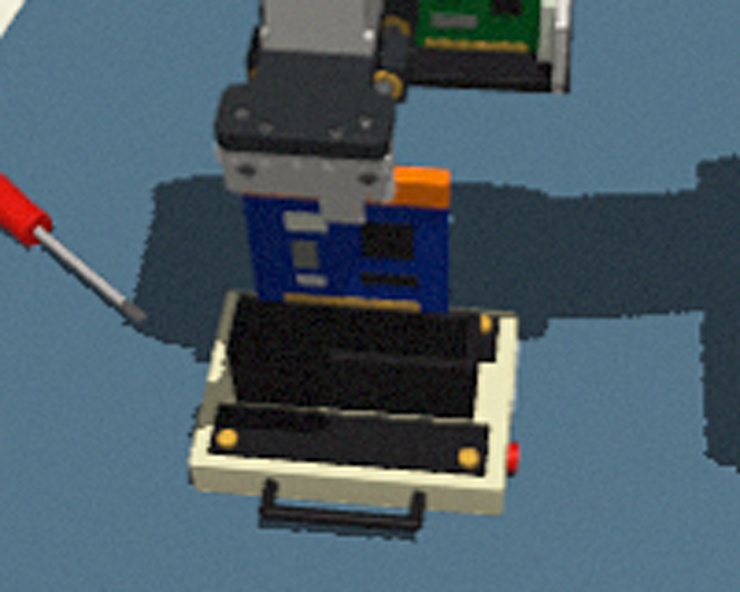

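View pics/wrist3.png

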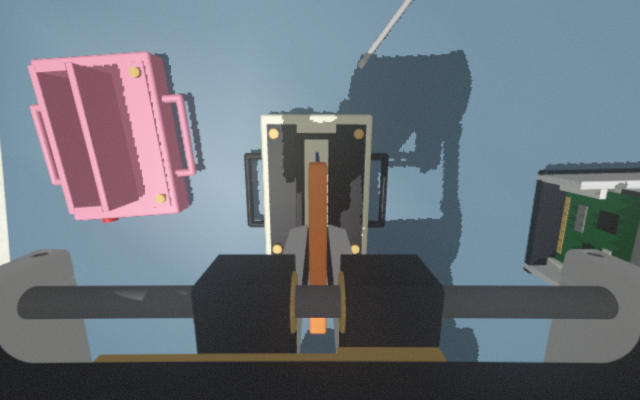

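The wrist view shows the strip centred along the well at x≈317. I'll compare the lower-edge corners in the side view with what the calibration predicts.

```bash
python3 - <<'E'
from h import *
T=np.load('Th.npy')
for x in(-.05,.05):
  for z in (.0755,-.0275,-.0095):
    p=(T@np.array([x,0,z,1]))[:3]; print(x,z,p.round(4),(proj('side',p)-[200,130])*3.7)
c,s=np.cos(.161),np.sin(.161)
for x,y in((.06,.013),(.06,-.013),(-.06,.013),(-.06,-.013)):
  print((proj('side',[.5543+c*x-s*y,.1767+s*x+c*y,.08])-[200,130])*3.7)
E
```

```text
-0.05 0.0755 [0.5053 0.1688 0.1   ] [450.52567143 310.20120122]
-0.05 -0.0275 [0.5052 0.1688 0.203 ] [451.32868636 176.0329905 ]
-0.05 -0.0095 [0.5052 0.1688 0.185 ] [451.17529308 201.53111508]
0.05 0.0755 [0.604  0.1848 0.1001] [259.81922653 296.37937704]
0.05 -0.0275 [0.6039 0.1848 0.2031] [240.20289896 161.84870391]
0.05 -0.0095 [0.604  0.1848 0.1851] [243.90503923 187.39123913]
[241.31672672 337.85657287]
[249.63109868 299.1229936 ]
[468.07326208 354.52244289]
[472.00793444 315.11863124]
```

The prediction agrees with the picture to within 1–2 px. Lowering until it touches the floor.

```bash
python3 - <<'E'
from h import *
print(env.line_to([0.5543,0.1767,0.115],velocity=0.06,until_force=4),env.current_ee_pos(),env.current_wrist_force())
print(env.line_to([0.5543,0.1767,0.102],velocity=0.02,until_force=3),env.current_ee_pos(),env.current_wrist_force(),env.current_clock())
for n in("side","wrist"): cv2.imwrite(f"pics/{n}4.png",imaging.grab_frame(n)[:,:,::-1])
f=cv2.imread('pics/side4.png'); cv2.imwrite('pics/c6.png',cv2.resize(f[130:290,200:400],None,fx=3.7,fy=3.7,interpolation=cv2.INTER_CUBIC))
E
```

```text
False [0.55471667 0.17679203 0.11546384] [-0.60172961  0.45157359 -1.13529082]
True [0.55421505 0.17693207 0.1049494 ] [0.38168994 0.54083158 4.40910427] 15.5
```

View pics/c6.png

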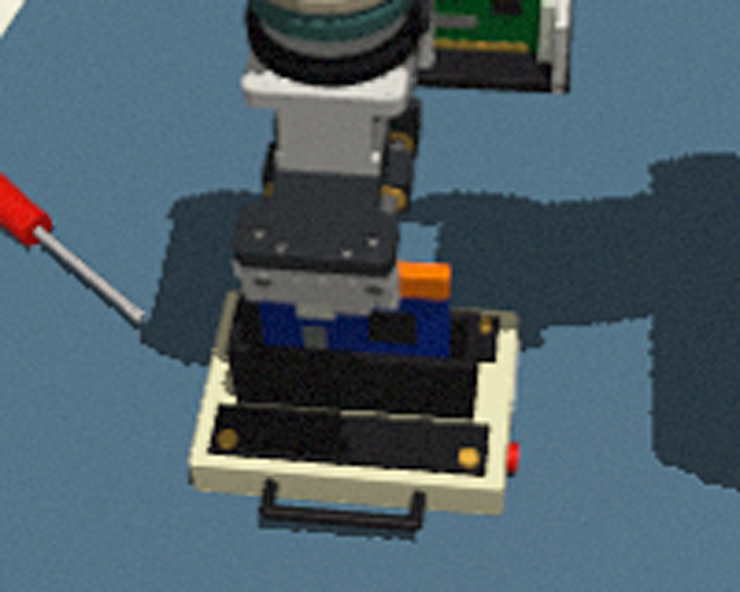

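Contact came at TCP z=0.105 (0.1055 expected), and the side view shows the board inside the well. I'll release in small steps so it leans gently.

```bash
python3 - <<'E'
from h import *
for w in(.014,.02,.028,.038,.05,.08): grip(w); env.hold(.1)
env.hold(.3)
p=env.current_ee_pos(); print(env.current_wrist_force())
print(env.line_to([p[0],p[1],0.28],velocity=0.08,until_force=5),env.current_wrist_force(),env.current_clock())
env.hold(.2); np.save('Tf.npy',toolT())
for n in("side","wrist","top"): cv2.imwrite(f"pics/{n}5.png",imaging.grab_frame(n)[:,:,::-1])
f=cv2.imread('pics/side5.png'); cv2.imwrite('pics/c7.png',cv2.resize(f[60:290,200:400],None,fx=2.6,fy=2.6,interpolation=cv2.INTER_CUBIC))
E
```

```text
[-0.2056717  -0.20410606  0.10321143]
False [-0.15036622  0.1002167  -0.62016674] 21.35
```

View pics/c7.png

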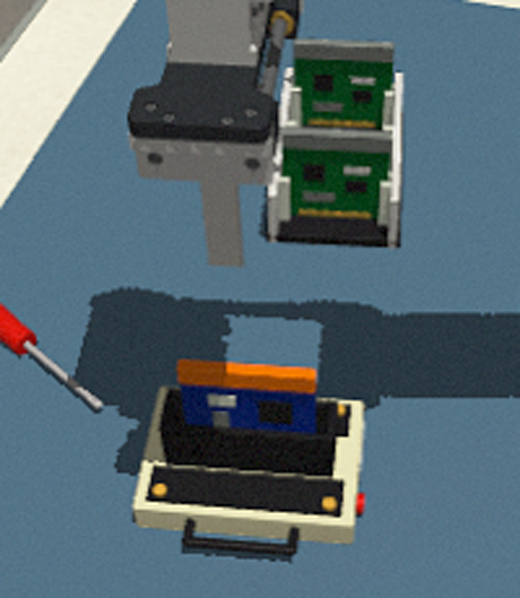

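View pics/wrist5.png

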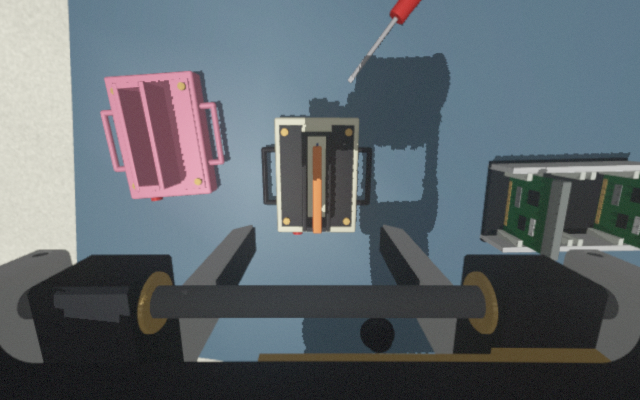

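```bash
python3 - <<'E'
from h import *
import numpy as np
T=np.load('Tf.npy')
for px in((313.5,145),(322,145),(322,231),(313.5,231)): print(atz('wrist',px,.133,T))
o=cv2.imread('pics/side0.png').astype(int);a=cv2.imread('pics/side5.png').astype(int)
for n in ('side5','top5'):pass
env.hold(.3)
b=imaging.grab_frame("top")[:,:,::-1].astype(int); t=cv2.imread('pics/top5.png').astype(int)
print(abs(b-t).max(), env.current_wrist_force(), env.current_clock())
f=np.hstack([cv2.resize(x.astype(np.uint8)[70:160,290:370],None,fx=4.5,fy=4.5,interpolation=cv2.INTER_CUBIC) for x in(o,a)])
cv2.imwrite('pics/c8.png',f)
w=cv2.imread('pics/wrist5.png');cv2.imwrite('pics/c9.png',cv2.resize(w[110:240,255:380],None,fx=4.5,fy=4.5,interpolation=cv2.INTER_CUBIC))
E
```

```text
[0.60493733 0.1884831  0.133     ]
[0.6064158  0.17939329 0.133     ]
[0.50961239 0.16327352 0.133     ]
[0.50803153 0.17302048 0.133     ]
57 [ 0.4128327  -1.85887709  0.70922882] 22.05
```

View pics/c8.png

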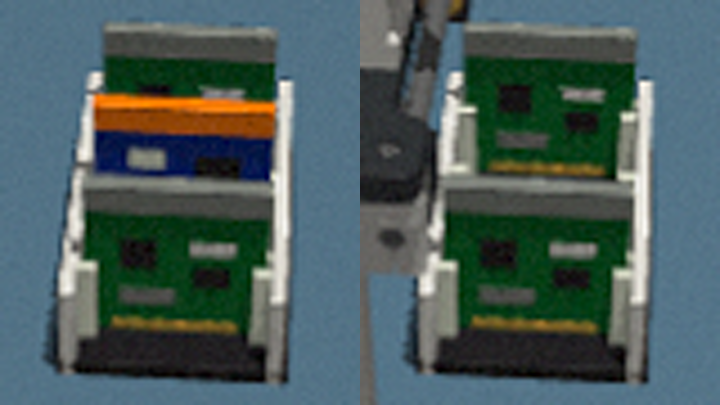

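View pics/c9.png

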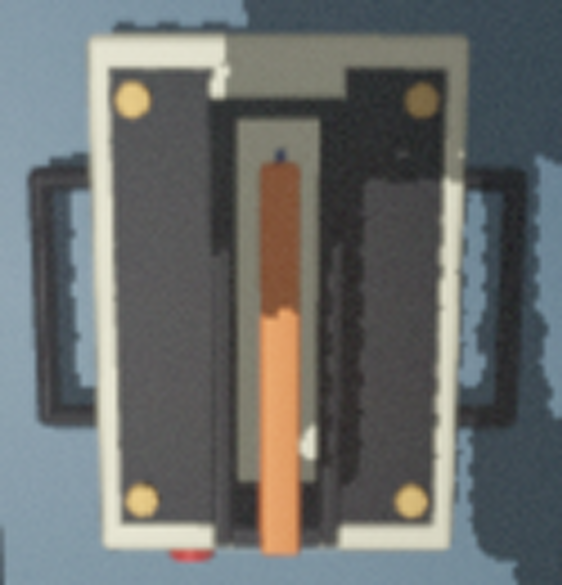

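The green boards look the same in the before and after crops. The strip's centre is at (0.557, 0.176), within 3 mm of the well's centre, and the board stands upright. Handing in.

```bash
python3 - <<'E'
from h import *
env.job_done(); print(env.current_clock())
E
```

```text
the job is handed in; nothing more can be done
the job is handed in; nothing more can be done
```

I gripped the blue board by its orange strip, drew it straight up out of the slot and carried it over the cream fixture. I lowered it until it touched the well's floor, opened the fingers in small steps and backed away. The job went in at about 22 s of the 45 s allowed; no verdict is reported.

**Checks after release:**
- **Blue board:** it stands practically upright. Its strip centre is at about (0.557, 0.176), within 3 mm of the well's centre. The floor contact came at TCP z = 0.105 m, against 0.1055 m expected.
- **Green boards:** by eye, they are in the same place in the side pictures from before and after.
- **Gripper:** it is about 0.15 m above the board's top edge and touches nothing.

**Inconclusive:** two top pictures taken 0.7 s apart differed by up to 57 grey levels somewhere in the frame. I did not trace the cause, so this did not confirm that everything was still. The wrist force read up to about 2 N with nothing in the gripper, which I took as sensor noise.

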